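# Stand the toppled bottle in the carrier and slide its transport gate shut

## Robot

A 6-joint arm with a two-finger parallel gripper is mounted at the origin on the work surface. World frame = base frame: x ahead of the robot, y to its left, z up, the work surface at z = 0. Lengths are in mm, angles in rad, forces in N, time in s.
With the tool pointing down it reaches from about 225 to 875 mm from the base axis. Payload 3.4 kg.
Tool frame: the origin (TCP) lies on the front face of the gripper's body, between the roots of the fingers; the fingertips stand 73 mm ahead of it and the grasp point (between the pads) lies 54 mm ahead of it; z points along the fingers, y is the direction in which the jaws open and shut (so a half turn about z gives the same grasp; the last joint's range is limited). The gripper opens to 85 mm and grips with 20 to 120 N. Pads are 22 mm wide; open, the fingers measure 114 mm over their backs; the gripper's body (76 mm by 85 mm) begins 54 mm behind the grasp point. The pads swing forward as they close: fully open they stand 13 mm farther back than shut.
Start: joints at [1.056, 0.276, 1.505, -0, 1.361, -0.121], TCP at [220.644, 531.01, 303.928] pointing down, gripper open.
Joint ranges: [-2.89, 2.89], [-0.75, 2.08], [0.22, 2.7], [-1.18, 4.32], [0.11, 2.71], [-2.7, 2.7]. Speed limits (rad/s): [2.57, 2.57, 3.14, 3.14, 3.14, 3.14].

## Interface

Orientations are given as a rotation vector (axis times angle).
In Python, from plant import robot gives the robot as it stands. The module is installed in compiled form; this text tells all that it offers.
- The arm moves only by the tool play_rows, never from a script. Its argument "rows" is a list of rows, each a list of 3 entries, a list of its own where there are three numbers: the opening, from 0 (shut) to 1 (fully open), then the shift along the tool's x, y, z in mm, then the turn about the tool's z in degrees. A call has 1 to 12 rows; each row shifts and turns the commanded pose from where the row before left it, along the tool's axes as they then stand; what a row does not reach is not made up. A row lasts 1/8 s, in which the tool goes at most 62.5 mm and 10.7 degrees, less where a joint would pass 70% of its speed; a pose out of reach is approached as far as the arm can. A call is refused whole if a number of a shift passes 62.5 or a number of a turn 10.7, either way. A call with a gripper value outside its range is refused whole. The fingers move at their own pace and stop on an object; the grip force is fixed at half the most. Time passes only in rows, so rows that do not move let the fingers close. It gives the time, the measured TCP pose, the force and the opening at its end, in the units of the state.
- robot.get_obs(): the state, without advancing time (a new reading comes with each control period).
- robot.snapshot(name): name is "scene" or "top"; returns (picture, depth): 384x512x3 uint8, blue, green, red; 384x512 float32, mm along the optical axis (not along the pixel's ray), 0 where there is no reading.
- robot.calibration(name): a dict with "fov_y" (degrees; the focal length in pixels is half the picture's height over the tangent of half this angle, whatever the lens; pixels are square), "cx", "cy" (the principal point, pixels), "extrinsics" (4x4, takes a point from world to camera coordinates). Camera axes: x right, y up, looking along -z (the intrinsics and any distortion apply to the point x, -y, -z); pixel columns grow to the right and rows downward; lengths in mm; the calibration is good to about 2 mm. A picture is of the moment at which its call begins. calibration takes no time and is no camera call.
- robot.finish_job(): hands the job in, once; it reports no verdict.
Trained networks look in the newest picture that a camera, given by its name, has taken for a name from the list of things; names that differ only in an ending like _2 or _b are one class to them, and where a whole thing is asked for, a point or a joint stands for the part that bears it (a point fixed in the world has none). Each returns a list of dicts, best first, with "p" (0 to 1); they miss things now and then, are a little off and sometimes report something else, mostly with a low value. They report only what shows in the picture. A call takes as long as a camera call. They do not tell look-alikes from the thing itself.
- robot.masks_of(camera, query): "region" (384x512 bool, what is visible of it) and "rect" ([left, top, right, bottom] in pixels, round what is visible of it).
The state is a dict: "time": time; "joints": joint angles; "qd": joint speeds; "joint_efforts": joint torques, N m; "position": TCP position; "ee_rot": TCP orientation; "ft_force": force on the tool from outside, world axes, zero at the start; "moment": the same for the moment, N m; "gripper_width": finger opening in mm.
Only numpy, scipy, OpenCV 4.12 (cv2) and the standard library are available. Lean on these libraries where they do the work, as an engineer would, in place of code of your own. Each camera call takes 0.05 s, during which the arm holds its last target. There are 200 camera calls.

## Task

Pick up the square clay bottle that has toppled over and stand it upright, mouth up, on the floor of the stall in the wooden ware carrier; set it down rather than drop it. Then slide the carrier's transport gate, the low metal bar with the upright wooden grip, all the way to the end stop, so that it closes the front of the stall with the bottle still standing inside. Leave the mould, the beaker and the bowl where they are.

Things in the scene. Friction and masses are not known exactly. Their poses are not given: they have to be found in the camera images.
- bottle: Toppled bottle of plain grey-beige clay, 0.2 to 0.4 kg. Body 50 x 50 mm square, 100 mm tall, then a round neck (28 to 44 mm diameter) up to 134 mm; centre of mass about 55 mm from the base. Origin: centre of its base; own z runs from base to mouth (level while it lies on a flat side, origin then 25 mm above the bench).
- bottle_mouth (a point): Centre of the bottle's mouth, 134 mm from its base along the bottle's z.
- carrier: Ware carrier fixed to the bench: wooden board 135 (x) by 300 mm (y: -230 to +70), 15 mm thick. Origin at bench height under the stall; x points to the stall's back wall, y along the gate's closing direction. Stall inside: y -47 to +47, x -50 (gate) to +42 (back wall); walls 12 mm thick, tops 45 mm above the bench. Gate rail along x = -54; steel end stop on it at y +54 to +66, top 65 mm up.
- stall_floor (a point): Middle of the stall's floor, on the board's upper face 15 mm above the bench; axes as the carrier's.
- gate (a joint): Travel of the aluminium transport gate along the carrier's +y, in m: 0 = fully open, 0.100 = against the end stop (shut). It moves stiffly (about 3 N) and stays where it is left. The gate is a bar 8 mm thick, 155 mm long and 32 mm high (24 to 56 mm above the bench).
- gate_grip (a point): Middle of the top face of the gate's upright wooden grip, 98.5 mm above the bench. The grip is 26 mm in carrier x, 18 mm in carrier y and stands 43 mm above the gate bar, near the bar's trailing (-y) end.
- gate_end (a point): Top of the gate bar's leading (+y) end, which meets the end stop (carrier y = +54 mm) when shut.
- mould: Bystander: plaster mould block with a black strap, 90 x 120 mm and 70 mm high, loose. Origin: centre of its underside.
- beaker: Bystander: open clay beaker, 68 mm across, 85 mm high, loose. Origin: centre of its underside.
- bowl: Bystander: yellow plastic bowl, 130 mm across, 60 mm high, loose. Origin: centre of its underside.
There are look-alikes about, which are no part of the job. Leave any pink or yellow look-alike of the bottle alone.

How it is judged (in metres and radians):
On the way, in this order (a step that is already met when the one before it is completed fails the run):
1. the bottle stands upright on the stall's floor, let go and at rest, before the gate is shut (angle between bottle's own z axis and vertical below 0.1 rad and z of bottle in the frame of carrier between 0.01 and 0.022 m and x of bottle in the frame of stall_floor between -0.026 and 0.026 m and y of bottle in the frame of stall_floor between -0.026 and 0.026 m and linear speed of bottle below 0.03 m/s and angular speed of bottle below 0.2 rad/s and contact force between the fingers and bottle below 0.1 N), for 0.2 s.
2. the gate is slid to its end stop (value of joint gate above 0.097 m), for 0.2 s.
At the end, for the whole second after the job is handed in: The bottle stands upright (within 0.1 rad, mouth up) and at rest on the stall's floor, within 26 mm of its middle front to back and sideways (that is, inside the walls), and the gate is within 3 mm of its end stop (angle between bottle's own z axis and vertical below 0.1 rad and z of bottle in the frame of carrier between 0.01 and 0.022 m and x of bottle in the frame of stall_floor between -0.026 and 0.026 m and y of bottle in the frame of stall_floor between -0.026 and 0.026 m and linear speed of bottle below 0.03 m/s and angular speed of bottle below 0.2 rad/s and value of joint gate above 0.097 m); the robot touches nothing.
It fails at once if the bottle is dropped (moves faster than 0.6 m/s with no finger on it) (linear speed of bottle above 0.6 m/s and contact force between the fingers and bottle below 0.05 N).
It fails at once if the mould is moved by more than 30 mm (distance of mould from where it was at the start of the episode above 0.03 m).
It fails at once if the beaker is moved by more than 30 mm (distance of beaker from where it was at the start of the episode above 0.03 m).
It fails at once if the bowl is moved by more than 30 mm (distance of bowl from where it was at the start of the episode above 0.03 m).
It also fails if it takes over 50 s, if anything falls off the work surface, if the arm or the gripper's body presses on something with over 40 N, if the wrist force passes 120 N, or if a joint passes its speed limit or range.

## Working session

There is one attempt and no reset: what is moved stays moved. The work goes in short steps, Python scripts to look and compute and a tool call to move; the robot and the scene stay as the last step left them, time stands still between calls to the robot, and variables do not carry over. Pictures are saved under pics/ and viewed, about 8 in all and at most 12, crops included, and the job is handed in when it is done.

Besides the shell and the picture viewer there is one more tool, called after ">>>" as a command line: name --argument value ..., lists and objects as JSON in quotes. play_rows: Moves the arm, as the interface text tells. Its arguments: {"type":"object","properties":{"rows":{"type":"array"}},"required":["rows"]}

```bash
mkdir -p pics
cat > h.py <<'E'
import numpy as np, cv2
from plant import robot
def cal(n):
    c=robot.calibration(n); f=192/np.tan(np.radians(c["fov_y"])/2); return f,c["cx"],c["cy"],np.array(c["extrinsics"]),c
def cloud(n,depth):
    f,cx,cy,E,_=cal(n); v,u=np.mgrid[0:384,0:512]
    P=np.stack([(u-cx)/f*depth,-(v-cy)/f*depth,-depth,np.ones_like(depth)],-1)
    W=P@np.linalg.inv(E).T; W=W[...,:3]; W[depth<=0]=np.nan; return W
E
python3 - <<'E'
from h import *
np.set_printoptions(precision=3,suppress=True)
for n in("scene","top"):
    im,d=robot.snapshot(n); print(n,robot.calibration(n))
    np.savez(n+"0.npz",im=im,d=d); W=cloud(n,d)
    o=im.copy()
    for q in("bottle","carrier","gate","gate_grip","mould","beaker","bowl"):
        for r in robot.masks_of(n,q)[:4]:
            m=r["region"]; w=W[m]; 
            print(q,round(r["p"],2),r["rect"],m.sum(),np.nanmedian(w,0),np.nanpercentile(w,[2,98],axis=0).ravel(),im[m].mean(0))
    cv2.imwrite(f"pics/{n}0.png",cv2.resize(im,(800,600)))
print(robot.get_obs())
E
```

```text
scene {'fov_y': 46.52678419252885, 'cx': 250.15328866059883, 'cy': 191.6891376488058, 'extrinsics': array([[    0.15 ,     0.989,     0.008,   -30.775],
       [   -0.714,     0.102,     0.693,   358.928],
       [    0.684,    -0.11 ,     0.721, -2169.787],
       [    0.   ,     0.   ,     0.   ,     1.   ]])}
bottle 0.91 [355.0, 198.4, 387.6, 224.1] 478 [696.682 395.517  45.628] [612.344 338.208  -0.961 735.374 456.949  55.54 ] [ 85.031  70.944 144.525]
bottle 0.9 [304.8, 182.7, 341.4, 204.1] 475 [573.093 234.72   43.213] [538.396 182.153   3.597 593.067 311.707  55.062] [ 80.975  97.326 108.503]
bottle 0.79 [301.7, 145.7, 317.4, 174.9] 312 [405.022 219.516  47.2  ] [312.017 185.096   4.838 441.408 265.441  56.515] [ 17.022 122.138 152.099]
bottle 0.63 [182.8, 183.4, 259.5, 224.1] 2337 [ 570.737 -181.401   17.549] [ 509.882 -320.749    3.878  645.136  -34.639   65.413] [ 45.143  67.279 100.765]
carrier 0.71 [181.2, 176.9, 259.3, 222.1] 2389 [ 569.041 -182.129   17.511] [ 503.543 -322.174    1.468  645.036  -33.621   72.919] [ 45.32   67.535 100.882]
gate 0.76 [195.7, 180.5, 232.7,
[... 2121 characters left out ...]
 169.1] 294 [760.871 209.815  39.517] [724.774 174.458  -0.554 783.612 233.887  88.42 ] [ 98.537 114.687 121.388]
bowl 0.97 [370.8, 221.0, 406.8, 256.3] 929 [ 466.857 -526.059   24.392] [ 412.109 -571.44     1.449  524.956 -463.344   61.361] [ 29.115 140.454 159.408]
{'time': 0.8, 'joints': array([ 1.056,  0.276,  1.505, -0.   ,  1.361, -0.121]), 'qd': array([ 0.   , -0.003,  0.001,  0.003,  0.004,  0.001]), 'joint_efforts': array([ -0.001, -41.659, -24.608,  -0.001,   0.   ,   0.   ]), 'position': array([220.66 , 531.004, 303.959]), 'ee_rot': array([0.615, 3.081, 0.   ]), 'ft_force': array([ 1.133, -0.294, -0.077]), 'moment': array([0.048, 0.036, 0.007]), 'gripper_width': 85.30676324737708}
```

Run:
```python
from h import *
np.set_printoptions(precision=1,suppress=True)
a=np.load("scene0.npz"); b=np.load("top0.npz")
t=b["im"][130:290,110:420]; s=a["im"][130:270,100:400]
cv2.imwrite("pics/c0.png",np.vstack([cv2.resize(t,(600,310)),cv2.resize(s,(600,280))]))
bc=b["im"][190:230,150:215]; sc=a["im"][172:212,295:360]; ca=b["im"][185:242,250:343]; cs=a["im"][172:229,175:268]
k=lambda x:cv2.resize(x,(400,245),interpolation=cv2.INTER_CUBIC)
cv2.imwrite("pics/c1.png",np.vstack([np.hstack([k(bc),k(sc)]),np.hstack([k(ca),k(cs)])]))
for n,D in(("top",b),("scene",a)):
    W=cloud(n,D["d"])
    x,y,z=W[...,0],W[...,1],W[...,2]
    m=(x>500)&(x<620)&(y>160)&(y<330)&(z>12)&(z<70)
    P=W[m]; r=cv2.minAreaRect(P[:,:2].astype(np.float32)); print(n,m.sum(),"rect",r,"pca")
    q=P[P[:,2]>30]; c=q[:,:2].mean(0); _,_,V=np.linalg.svd(q[:,:2]-c); ax=V[0]; print("axis",ax,np.degrees(np.arctan2(ax[1],ax[0])))
    l=(P[:,:2]-c)@ax; w=(P[:,:2]-c)@np.array([-ax[1],ax[0]])
    for lo in range(-80,90,10):
        s=(l>=lo)&(l<lo+10)
        if s.sum()>3: print(lo,s.sum(),"w",np.percentile(w[s],[3,97]),"zmax",np.percentile(P[s,2],95),(c+ax*(lo+5)))
    # carrier
    m=(x>480)&(x<660)&(y>-340)&(y<-15)&(z>8)&(z<110)
    P=W[m]; print("carrier rect",cv2.minAreaRect(P[:,:2].astype(np.float32)))
    for lo,hi in((10,22),(38,50),(52,60),(60,70),(80,110)):
        s=P[(P[:,2]>lo)&(P[:,2]<hi)]; 
        if len(s)>4: print(lo,hi,len(s),cv2.minAreaRect(s[:,:2].astype(np.float32)),np.median(s,0))
```

```text
top 478 rect ((557.3305053710938, 249.21046447753906), (49.99462890625, 135.4775848388672), 9.5980224609375) pca
axis [-0.2  1. ] 99.75857929902259
-60 51 w [-23.4  23.6] zmax 54.10132277946559 [567.2 187.5]
-50 38 w [-24.6  22.6] zmax 54.630035136905235 [565.5 197.3]
-40 40 w [-23.   24.3] zmax 54.743182289505704 [563.8 207.2]
-30 42 w [-24.5  23.3] zmax 53.543910586925975 [562.1 217.1]
-20 36 w [-22.2  24. ] zmax 54.24663975948363 [560.4 226.9]
-10 40 w [-23.3  23.9] zmax 52.52529264442092 [558.7 236.8]
0 38 w [-25.   22.4] zmax 54.534064277029984 [557.  246.6]
10 43 w [-23.7  23.8] zmax 53.55600267430177 [555.3 256.5]
20 35 w [-24.5  22.8] zmax 55.63219805556541 [553.6 266.3]
30 37 w [-22.5  23.9] zmax 53.84410742119071 [551.9 276.2]
40 19 w [-14.7  15.8] zmax 44.24338392895965 [550.2 286. ]
50 20 w [-12.5  13.3] zmax 40.248139928477364 [548.5 295.9]
60 22 w [-14.4  11.8] zmax 43.45413433718805 [546.8 305.8]
70 16 w [-15.4  13. ] zmax 42.74942593630044 [545.1 315.6]
carrier rect ((569.8781127929688, -178.8856658935547), (177.1154022216797, 316.1305847167969), 0.6101298928260803)
1
[... 1737 characters left out ...]
71.19248962402344), 88.0328598022461)
10 22 1377 ((570.791748046875, -177.5283203125), (299.8982238769531, 140.3470001220703), 83.1573486328125) [ 575.1 -199.3   15.8]
38 50 279 ((575.7435302734375, -156.6866912841797), (248.6670684814453, 115.62372589111328), 77.46221160888672) [ 598.4 -131.3   44.1]
52 60 81 ((527.0669555664062, -148.9638214111328), (242.8163299560547, 19.09969711303711), 82.18466186523438) [ 521.6 -179.6   54.9]
60 70 31 ((535.8553466796875, -148.7073974609375), (242.20729064941406, 29.53310203552246), 87.33465576171875) [528.6 -37.5  64.6]
80 110 38 ((511.85308837890625, -261.2434997558594), (19.17719268798828, 29.1514835357666), 85.22476196289062) [ 516.1 -259.9   96.2]
```

View pics/c0.png

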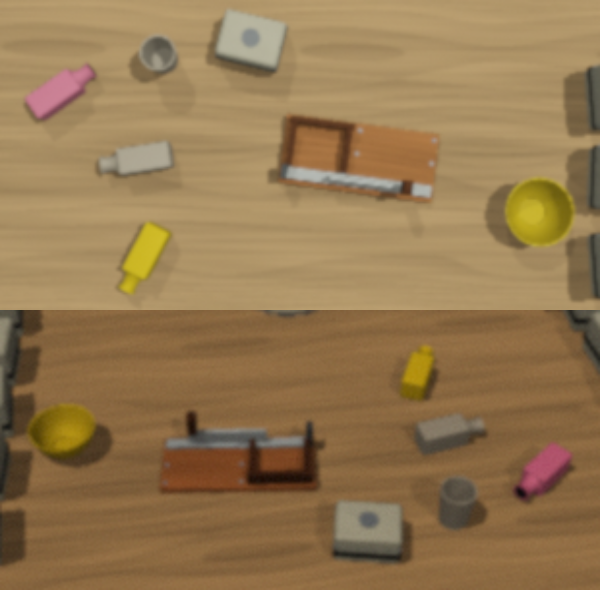

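View pics/c1.png

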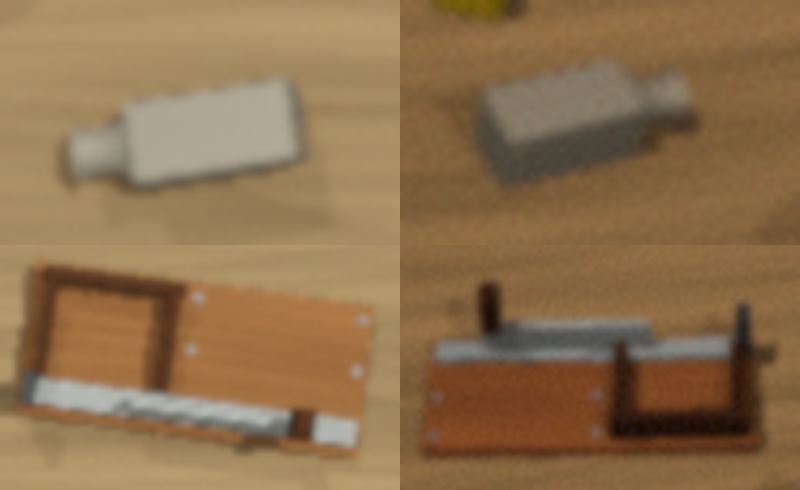

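Candidates for the bottle, in top-camera pixels: grey at (182,210), yellow at (184,263) and pink at (140,177). The grey one fits the description and the close crop confirms it. It is lying down with its mouth towards +y. Next I fit the carrier and bottle poses by height model in both views.

```bash
cat > fit.py <<'E'
from h import *
from scipy.optimize import differential_evolution as DE
def model(x,y,g=0.0,bx=(-67.5,67.5)):
    z=np.zeros_like(x)
    def box(x0,x1,y0,y1,h): z[(x>=x0)&(x<=x1)&(y>=y0)&(y<=y1)]=h
    box(*bx,-230,70,15); box(42,54,-59,59,45); box(-50,54,47,59,45); box(-50,54,-59,-47,45)
    box(-58,-50,-201+g,-46+g,56); box(-60,-48,54,66,65); box(-67,-41,-199+g,-181+g,98.5)
    return z
def fit_carrier(W,g=0.0):
    P=W[np.isfinite(W[...,0])]; P=P[(abs(P[:,0]-570)<130)&(abs(P[:,1]+177)<200)&(P[:,2]>-8)]
    def c(p):
        a=p[2]; d=P[:,:2]-p[:2]; x=d[:,0]*np.cos(a)+d[:,1]*np.sin(a); y=-d[:,0]*np.sin(a)+d[:,1]*np.cos(a)
        return np.minimum(abs(P[:,2]-model(x,y,g,(-67.5+p[3],67.5+p[3]))),15).mean()
    r=DE(c,[(550,610),(-125,-75),(-.25,.05),(-12,12)],seed=1,tol=1e-6,maxiter=150); return r.x,r.fun
E
python3 - <<'E'
from fit import *
np.set_printoptions(precision=3,suppress=True)
for n in("top","scene"):
    D=np.load(n+"0.npz"); W=cloud(n,D["d"]); print(n,fit_carrier(W))
    P=W[np.isfinite(W[...,0])]; 
    P=P[(P[:,0]>500)&(P[:,0]<620)&(P[:,1]>160)&(P[:,1]<330)]
    t=P[P[:,2]>43]; r=cv2.minAreaRect(t[:,:2].astype(np.float32)); print("bottle top face",len(t),r,"z",np.median(t[:,2]))
    u=np.array([np.cos(np.radians(99.8)),np.sin(np.radians(99.8))]);v=np.array([-u[1],u[0]])
    l=t[:,:2]@u; w=t[:,:2]@v; print("along",np.percentile(l,[2,98]),"across",np.percentile(w,[2,98]),"ctr xy",u*np.mean(np.percentile(l,[2,98]))+v*np.mean(np.percentile(w,[2,98])))
    q=P[(P[:,1]>290)&(P[:,2]>12)]; print("neck",q[:,:2].mean(0),np.percentile(q[:,1],98),np.percentile(q[:,2],[90,98]))
E
```

```text
top (array([583.852, -98.981,  -0.123,  -7.893]), np.float64(3.2377255701541774))
bottle top face 360 ((557.5496215820312, 249.67965698242188), (49.397212982177734, 132.92660522460938), 9.660628318786621) z 49.182785356755744
along [ 86.313 182.668] across [-615.382 -568.174] ctr xy [560.251 233.254]
neck [548.105 303.293] 317.42701697042384 [40.932 43.608]
scene (array([583.271, -98.9  ,  -0.122,  -5.843]), np.float64(4.239640288920744))
bottle top face 240 ((560.1085815429688, 248.673828125), (54.1175422668457, 133.061279296875), 10.96912670135498) z 49.84142294190008
along [ 85.804 184.496] across [-619.765 -569.499] ctr xy [562.951 234.39 ]
neck [555.196 304.804] 318.2867226928247 [42.247 45.233]
```

>>> play_rows --rows '[[1, [0, 0, 0], 9.6], [1, [0, 0, 0], 9.6], [1, [0, 0, 0], 9.6], [1, [0, 0, 0], 9.6], [1, [0, 0, 0], 9.6], [1, [0, 0, 0], 9.6]]'

```text
time: 1.55
position: [220.6, 531.0, 304.0]
ee_rot: [-2.029, -2.398, -0.0]
ft_force: [0.4, -0.5, 0.0]
gripper_width: 85.3
```

>>> play_rows --rows '[[1, [-30, 32, 15], 0], [1, [-33, 36, 20], 0], [1, [-33, 36, 20], 0], [1, [-33, 36, 20], 0], [1, [-33, 36, 20], 0], [1, [-33, 36, 20], 0], [1, [-35, 36, 20], 0], [1, [-35, 37, 19], 0], [1, [0, 0, 0], 0], [1, [0, 0, 0], 0]]'

```text
time: 2.8
position: [546.5, 318.6, 149.8]
ee_rot: [-2.023, -2.402, 0.001]
ft_force: [-0.4, -0.2, -1.0]
gripper_width: 85.3
```

```bash
cat >> h.py <<'E'
from scipy.spatial.transform import Rotation as R
def st():
    o=robot.get_obs(); M=R.from_rotvec(o["ee_rot"]).as_matrix()
    print("t",o["time"],"p",o["position"].round(1),"xt deg",np.degrees(np.arctan2(M[1,0],M[0,0])).round(1),"zt",M[:,2].round(3),"F",o["ft_force"].round(1),"w",round(o["gripper_width"],1)); return o,M
def to(x,y,z):
    o,M=st(); print("tool shift",(M.T@(np.array([x,y,z])-o["position"])).round(1))
E
python3 -c "
from h import *
to(546.9,318.1,77)"
```

```text
t 2.8 p [546.5 318.6 149.8] xt deg 99.8 zt [-0.001  0.    -1.   ] F [-0.4 -0.2 -1. ] w 85.3
tool shift [-0.6  0.4 72.8]
```

>>> play_rows --rows '[[1, [0, 0, 25], 0], [1, [0, 0, 25], 0], [1, [0, 0, 22], 0], [1, [0, 0, 0], 0], [0, [0, 0, 0], 0], [0, [0, 0, 0], 0], [0, [0, 0, 0], 0], [0, [0, 0, 0], 0], [0, [0, 0, 0], 0]]'

```text
time: 3.92
position: [547.1, 319.2, 79.0]
ee_rot: [-2.023, -2.403, -0.003]
ft_force: [-1.6, 2.0, 4.9]
gripper_width: 30.8
```

>>> play_rows --rows '[[0, [0, 0, -30], 0], [0, [0, 0, -30], 0], [0, [0, 0, 0], 0], [0, [0, 0, 0], 0]]'

```text
time: 4.42
position: [545.9, 318.1, 136.5]
ee_rot: [-2.022, -2.403, 0.003]
ft_force: [-0.7, -0.5, -1.5]
gripper_width: 30.2
```

```bash
cat > look.py <<'E'
import sys
from h import *
tag,x0,x1,y0,y1=sys.argv[1],*map(float,sys.argv[2:6])
st()
out=[]
for n in("top","scene"):
    im,d=robot.snapshot(n); np.savez(f"{n}_{tag}.npz",im=im,d=d)
    f,cx,cy,E,_=cal(n); uv=[]
    for x in(x0,x1):
        for y in(y0,y1):
            for z in(0,150):
                p=E@[x,y,z,1]; uv.append((cx-f*p[0]/p[2],cy+f*p[1]/p[2]))
    uv=np.array(uv); a=np.clip(uv.min(0).astype(int),0,None); b=uv.max(0).astype(int)
    c=im[a[1]:b[1],a[0]:b[0]]; s=min(400/c.shape[1],400/c.shape[0]); c=cv2.resize(c,None,fx=s,fy=s,interpolation=cv2.INTER_CUBIC)
    k=np.zeros((400,400,3),np.uint8); k[:c.shape[0],:c.shape[1]]=c[:400,:400]; out.append(k); print(n,a,b,s)
cv2.imwrite(f"pics/{tag}.png",np.hstack(out))
E
python3 look.py lift 480 640 130 370
```

```text
t 4.425 p [545.9 318.1 136.5] xt deg 99.8 zt [-0.002 -0.001 -1.   ] F [-0.7 -0.5 -1.5] w 30.2
top [136 185] [213 233] 5.194805194805195
scene [291 151] [366 213] 5.333333333333333
```

View pics/lift.png

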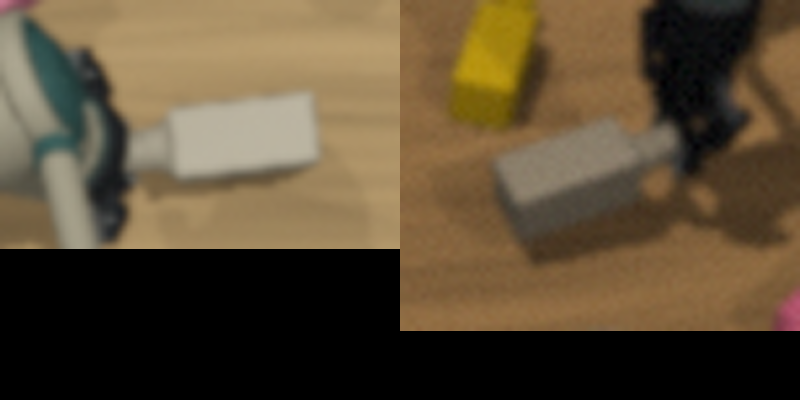

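The top crop shows the grey bottle held at its neck, base at about (315,130) in the crop. Its shadow suggests it is only slightly tilted, so I'll measure the tilt.

```bash
cat > tilt.py <<'E'
import sys
from h import *
tag=sys.argv[1]
D=np.load(f"top_{tag}.npz"); P=cloud("top",D["d"]).reshape(-1,3); im=D["im"].reshape(-1,3).astype(int)
x0,x1,y0,y1=map(float,sys.argv[2:6])
m=np.isfinite(P[:,0])&(P[:,0]>x0)&(P[:,0]<x1)&(P[:,1]>y0)&(P[:,1]<y1)&(P[:,2]>12)&(P[:,2]<200)
Q=P[m]; u=np.array([-.17,.985]); l=Q[:,:2]@u
for a in np.arange(l.min(),l.max(),10):
    s=(l>=a)&(l<a+10)
    if s.sum()>2: print(int(a),s.sum(),"z med/max",np.median(Q[s,2]).round(),Q[s,2].max().round(),Q[s,:2].mean(0).round())
E
python3 tilt.py lift 500 640 150 300
```

```text
73 5 z med/max 80.0 85.0 [567. 181.]
83 39 z med/max 83.0 90.0 [565. 187.]
93 42 z med/max 85.0 91.0 [564. 197.]
103 43 z med/max 85.0 95.0 [561. 206.]
113 42 z med/max 87.0 95.0 [560. 217.]
123 43 z med/max 90.0 97.0 [560. 227.]
133 45 z med/max 92.0 99.0 [556. 236.]
143 43 z med/max 94.0 103.0 [556. 247.]
153 41 z med/max 94.0 103.0 [553. 256.]
163 44 z med/max 97.0 103.0 [553. 266.]
173 31 z med/max 97.0 101.0 [551. 275.]
183 33 z med/max 92.0 198.0 [550. 285.]
193 21 z med/max 90.0 199.0 [546. 295.]
203 6 z med/max 126.0 150.0 [512. 299.]
```

>>> play_rows --rows '[[0, [0, 0, -60], 0], [0, [0, 0, -60], 0], [0, [0, 0, 40], 0], [0, [0, 0, -40], 0], [0, [0, 0, 40], 0], [0, [0, 0, -40], 0], [0, [0, 0, 40], 0], [0, [0, 0, -40], 0], [0, [0, 0, 0], 0], [0, [0, 0, 0], 0]]'

```text
time: 5.78
position: [546.7, 318.5, 257.0]
ee_rot: [-2.023, -2.403, 0.001]
ft_force: [-0.5, -0.4, -3.2]
gripper_width: 30.3
```

```bash
python3 look.py l2 480 640 130 370;python3 tilt.py l2 500 640 150 295
```

```text
t 5.775 p [546.7 318.5 257. ] xt deg 99.8 zt [-0.001 -0.    -1.   ] F [-0.5 -0.4 -3.2] w 30.3
top [136 185] [213 233] 5.194805194805195
scene [291 151] [366 213] 5.333333333333333
148 55 z med/max 103.0 120.0 [548. 251.]
158 63 z med/max 126.0 145.0 [545. 260.]
168 74 z med/max 153.0 178.0 [545. 270.]
178 62 z med/max 173.0 185.0 [543. 279.]
188 55 z med/max 178.0 190.0 [541. 289.]
198 5 z med/max 175.0 187.0 [527. 294.]
```

>>> play_rows --rows '[[0, [-25, 0, 45], 0], [0, [25, 0, -45], 0], [0, [-25, 0, 45], 0], [0, [25, 0, -45], 0], [0, [-25, 0, 45], 0], [0, [25, 0, -45], 0], [0, [-25, 0, 45], 0], [0, [25, 0, -45], 0], [0, [0, 0, 0], 0], [0, [0, 0, 0], 0]]'

```text
time: 7.12
position: [546.9, 318.4, 257.5]
ee_rot: [2.022, 2.404, -0.001]
ft_force: [0.5, 0.2, -3.2]
gripper_width: 30.3
```

```bash
python3 look.py l3 480 640 130 370;python3 tilt.py l3 500 640 150 330
```

```text
t 7.125 p [546.9 318.4 257.5] xt deg 99.9 zt [ 0.    -0.001 -1.   ] F [ 0.5  0.2 -3.2] w 30.3
top [136 185] [213 233] 5.194805194805195
scene [291 151] [366 213] 5.333333333333333
148 52 z med/max 102.0 119.0 [548. 251.]
158 68 z med/max 126.0 153.0 [546. 260.]
168 73 z med/max 152.0 170.0 [544. 270.]
178 62 z med/max 174.0 184.0 [543. 279.]
188 57 z med/max 179.0 191.0 [544. 290.]
198 49 z med/max 181.0 199.0 [541. 299.]
208 24 z med/max 170.0 200.0 [536. 309.]
218 3 z med/max 166.0 166.0 [521. 314.]
```

View pics/l3.png

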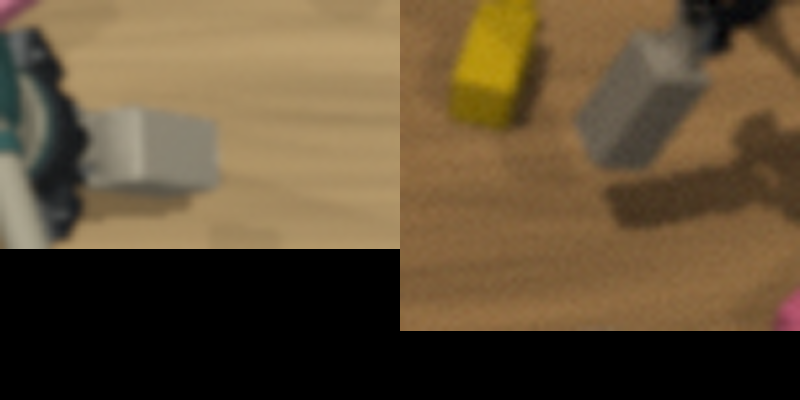

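The crop shows the bottle tilted about 22° short of upright, base towards −y. Next I lower it until the base edge touches the bench, then drag −x (tool) so friction pulls it upright.

>>> play_rows --rows '[[0, [0, 0, 25], 0], [0, [0, 0, 25], 0], [0, [0, 0, 19], 0], [0, [0, 0, 0], 0], [0, [0, 0, 0], 0]]'

```text
time: 7.85
position: [547.3, 318.6, 189.0]
ee_rot: [2.023, 2.403, 0.002]
ft_force: [-0.2, 1.0, 0.5]
gripper_width: 30.7
```

>>> play_rows --rows '[[0, [0, 0, 2], 0], [0, [0, 0, 0], 0], [0, [0, 0, 0], 0]]'

```text
time: 8.22
position: [547.3, 319.2, 188.5]
ee_rot: [2.023, 2.403, 0.005]
ft_force: [-0.3, 0.9, 5.5]
gripper_width: 30.6
```

>>> play_rows --rows '[[0, [-4, 0, 2], 0], [0, [-4, 0, 0], 0], [0, [0, 0, 0], 0]]'

```text
time: 8.6
position: [549.0, 312.5, 189.3]
ee_rot: [-2.024, -2.403, -0.012]
ft_force: [-4.2, 3.1, 17.1]
gripper_width: 30.3
```

>>> play_rows --rows '[[0, [-6, 0, 0], 0], [0, [-6, 0, 0], 0], [0, [-6, 0, 0], 0], [0, [0, 0, 0], 0]]'

```text
time: 9.1
position: [552.7, 294.4, 190.4]
ee_rot: [2.023, 2.401, 0.014]
ft_force: [-3.5, 3.0, 22.4]
gripper_width: 30.1
```

```bash
python3 look.py d1 480 640 130 370;python3 tilt.py d1 500 640 150 330
```

```text
t 9.1 p [552.7 294.4 190.4] xt deg 99.8 zt [ 0.007  0.005 -1.   ] F [-3.5  3.  22.4] w 30.1
top [136 185] [213 233] 5.194805194805195
scene [291 151] [366 213] 5.333333333333333
144 65 z med/max 40.0 80.0 [548. 247.]
154 80 z med/max 86.0 110.0 [548. 256.]
164 49 z med/max 108.0 115.0 [547. 266.]
174 72 z med/max 115.0 196.0 [545. 276.]
184 78 z med/max 167.0 200.0 [544. 284.]
194 14 z med/max 171.0 179.0 [531. 291.]
```

>>> play_rows --rows '[[0, [-6, 0, 0], 0], [0, [-6, 0, 0], 0], [0, [-6, 0, 0], 0], [0, [-4, 0, 0], 0], [0, [0, 0, 0], 0]]'

```text
time: 9.82
position: [556.1, 271.3, 189.0]
ee_rot: [2.022, 2.401, 0.007]
ft_force: [-1.6, 0.5, 17.8]
gripper_width: 30.7
```

```bash
python3 look.py d2 480 640 130 370;python3 tilt.py d2 500 640 150 330
```

```text
t 9.825 p [556.1 271.3 189. ] xt deg 99.8 zt [ 0.005  0.002 -1.   ] F [-1.6  0.5 17.8] w 30.7
top [136 185] [213 233] 5.194805194805195
scene [291 151] [366 213] 5.333333333333333
141 100 z med/max 80.0 113.0 [550. 243.]
151 77 z med/max 110.0 198.0 [549. 254.]
161 60 z med/max 162.0 199.0 [542. 262.]
171 15 z med/max 66.0 175.0 [523. 268.]
181 4 z med/max 24.0 41.0 [518. 277.]
```

View pics/d2.png

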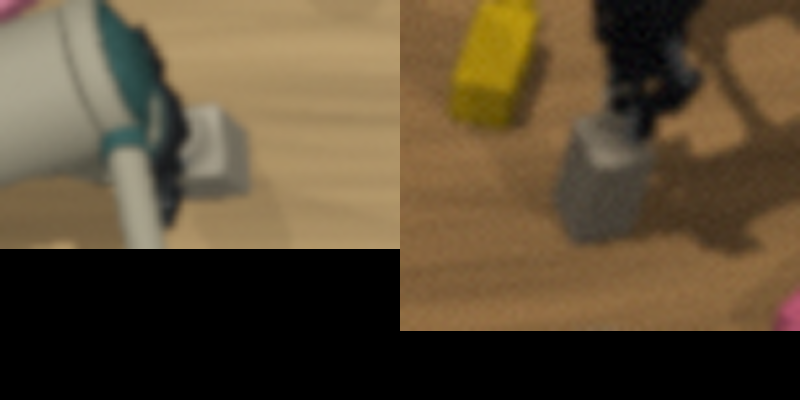

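>>> play_rows --rows '[[0, [-5, 0, 1], 0], [0, [-5, 0, 1], 0], [0, [0, 0, 0], 0], [0, [0, 0, 0], 0]]'

```text
time: 10.42
position: [558.4, 263.5, 189.2]
ee_rot: [2.022, 2.401, 0.016]
ft_force: [-4.4, 3.8, 26.0]
gripper_width: 30.2
```

```bash
python3 look.py d3 480 640 130 370
python3 - <<'E'
from h import *
for t in("d2","d3"):
  for n in("top","scene"):
    D=np.load(f"{n}_{t}.npz"); P=cloud(n,D["d"]).reshape(-1,3); P=P[np.isfinite(P[:,0])]
    u=np.array([-.17,.985]); v=np.array([.985,.17]); l=P[:,:2]@u-np.array([556,245])@u; w=P[:,:2]@v-np.array([556,245])@v
    for a in range(15,115,15):
        s=(abs(l)<60)&(abs(w)<45)&(P[:,2]>a)&(P[:,2]<a+15)
        print(t,n,a,s.sum(),"l",np.percentile(l[s],[5,20,50,95]).round(),"w",np.percentile(w[s],[5,50,80,95]).round())
E
```

```text
t 10.425 p [558.4 263.5 189.2] xt deg 99.8 zt [ 0.008  0.006 -1.   ] F [-4.4  3.8 26. ] w 30.2
top [136 185] [213 233] 5.194805194805195
scene [291 151] [366 213] 5.333333333333333
d2 top 15 20 l [-3. -2.  8. 39.] w [-34. -32. -19.   2.]
d2 top 30 17 l [-4. -3. -2. 32.] w [-32. -25.  -4.   6.]
d2 top 45 16 l [-4. -3. -1. 29.] w [-31. -24.  -7.   2.]
d2 top 60 16 l [-4. -4. -2. 18.] w [-29. -10.   6.  14.]
d2 top 75 20 l [-4. -3. -2. 26.] w [-27. -19.  -1.  10.]
d2 top 90 56 l [-3. -1.  3. 21.] w [-25.  -4.  17.  23.]
d2 top 105 36 l [ 2.  3.  8. 18.] w [-22.  -8.   2.  13.]
d2 scene 15 37 l [-4. -2.  1. 39.] w [-26.  15.  17.  19.]
d2 scene 30 40 l [-5. -3.  3. 37.] w [-22.  16.  19.  21.]
d2 scene 45 40 l [-4. -2.  4. 40.] w [-19.  17.  21.  23.]
d2 scene 60 43 l [-4. -2.  5. 39.] w [-21.  20.  23.  27.]
d2 scene 75 35 l [-5. -2.  7. 37.] w [-12.  22.  25.  27.]
d2 scene 90 73 l [-4. -1.  9. 41.] w [-15.  18.  23.  28.]
d2 scene 105 34 l [ 1.  4. 10. 24.] w [-19.   7.  16.  24.]
d3 top 15 14 l [-4. -4.  1. 34.] w [-34. -32. -20. -12.]
d3 top 30 14 l [-6. -6. -2. 27.] w [-33. -20.   2.  10.]
d3 top 45 13 l [-6. -6. -0. 24.] w [-32. -29. -16.  12.]
d3 top 60 14 l [-7. -7. -5. 16.] w [-29. -24.  -3.   4.]
d3 top 75 14 l [-8. -8. -6. 19.] w [-27. -21.   2.  14.]
d3 top 90 54 l [-8. -6. -2. 16.] w [-24.  -1.  17.  23.]
d3 top 105 24 l [-4. -1.  2. 12.] w [-20. -12.  -4.   4.]
d3 scene 15 33 l [-5. -4.  7. 39.] w [-25.  16.  17.  19.]
d3 scene 30 36 l [-7. -5.  0. 35.] w [-18.  16.  19.  22.]
d3 scene 45 43 l [-8. -5.  1. 35.] w [-19.  18.  21.  23.]
d3 scene 60 36 l [-8. -6.  4. 36.] w [-14.  21.  24.  25.]
d3 scene 75 37 l [-8. -7.  1. 33.] w [-12.  21.  25.  27.]
d3 scene 90 76 l [-8. -5.  3. 35.] w [-20.  18.  25.  29.]
d3 scene 105 26 l [-7. -0.  5. 15.] w [-14.  13.  19.  22.]
```

Along the tool's x the bottle is now upright, but it leans about 7° sideways. That is well inside its stable range, so I'll unload it, release it so it settles flat on the bench, and regrip it squarely.

>>> play_rows --rows '[[0, [4, -4, -2], 0], [0, [0, -3, -1], 0], [0, [0, 0, 0], 0]]'

```text
time: 10.9
position: [551.8, 265.3, 188.9]
ee_rot: [2.019, 2.4, 0.013]
ft_force: [2.6, 1.8, 9.0]
gripper_width: 30.5
```

>>> play_rows --rows '[[0.4, [0, 0, 0], 0], [0.45, [0, 0, 0], 0], [0.6, [0, 0, 0], 0], [1, [0, 0, 0], 0], [1, [0, 0, 0], 0], [1, [0, 0, -30], 0], [1, [0, 0, -60], 0], [1, [60, 0, -60], 0], [1, [60, 0, 0], 0], [1, [60, 0, 0], 0], [1, [0, 0, 0], 0]]'

```text
time: 12.28
position: [519.6, 430.0, 319.4]
ee_rot: [-2.016, -2.408, -0.001]
ft_force: [-0.7, -0.6, 0.1]
gripper_width: 85.3
```

```bash
python3 look.py rel 480 640 170 330
python3 - <<'E'
from h import *
for n in("top","scene"):
    D=np.load(f"{n}_rel.npz"); P=cloud(n,D["d"]).reshape(-1,3); P=P[np.isfinite(P[:,0])]
    s=P[(abs(P[:,0]-556)<60)&(abs(P[:,1]-255)<60)]
    for a,b in((20,60),(60,90),(92,108),(115,150)):
        q=s[(s[:,2]>a)&(s[:,2]<b)]
        if len(q)>3: print(n,a,len(q),np.median(q,0).round(1),cv2.minAreaRect(q[:,:2].astype(np.float32)),"min/max",np.percentile(q,[3,97],axis=0).round().ravel())
E
```

```text
t 12.275 p [519.6 430.  319.4] xt deg 100.1 zt [-0.001  0.002 -1.   ] F [-0.7 -0.6  0.1] w 85.3
top [148 185] [202 233] 7.407407407407407
scene [300 152] [355 212] 6.666666666666667
top 20 30 [533.4 236.8  38.8] ((531.1764526367188, 240.7344207763672), (23.42015838623047, 54.46213912963867), 61.7310791015625) min/max [513. 235.  21. 559. 261.  58.]
top 60 27 [534.2 237.7  77. ] ((529.0123291015625, 245.49513244628906), (29.717803955078125, 61.623756408691406), 55.77621078491211) min/max [512. 234.  61. 560. 270.  89.]
top 92 103 [533.2 249.7  99.6] ((537.3154907226562, 260.66448974609375), (49.37206268310547, 49.079654693603516), 3.9820940494537354) min/max [515. 236.  93. 561. 284. 106.]
top 115 84 [538.5 262.  133.4] ((538.5933227539062, 261.1051025390625), (34.70931625366211, 32.099143981933594), 0.09957224130630493) min/max [523. 246. 127. 552. 277. 140.]
scene 20 108 [560.2 251.4  41.3] ((551.9577026367188, 252.41590881347656), (64.63668060302734, 39.79369354248047), 54.8808708190918) min/max [522. 235.  21. 568. 285.  59.]
scene 60 93 [559.7 251.4  74.6] ((545.3584594726562, 260.3953857421875), (49.06364059448242, 52.197357177734375), 0.840070366859436) min/max [524. 235.  61. 567. 286.  89.]
scene 92 86 [553.2 253.8 100.3] ((539.56103515625, 260.5909729003906), (56.6837043762207, 51.19902038574219), 6.431913375854492) min/max [522. 236.  93. 567. 286. 107.]
scene 115 63 [543.7 259.4 133.7] ((538.8233032226562, 261.1673583984375), (33.91138458251953, 31.52536392211914), 1.525426983833313) min/max [524. 246. 118. 555. 275. 139.]
```

View pics/rel.png

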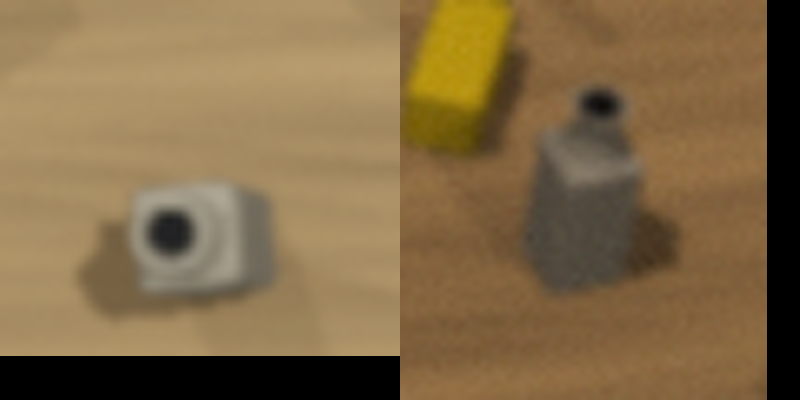

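The bottle stands upright on the bench at (539,261), yaw about 4°, and the mouth is visible in both crops. Next I regrip it on the body from above.

>>> play_rows --rows '[[1, [0, 0, 0], 6], [1, [-40, 0, 0], 0], [1, [-40, 0, 0], 0], [1, [-40, 0, 0], 0], [1, [-40, 0, 0], 0], [1, [0, 0, 0], 0], [1, [0, 0, 0], 0]]'

```text
time: 13.25
position: [531.9, 265.4, 320.4]
ee_rot: [-2.148, -2.292, -0.001]
ft_force: [0.9, -0.4, -0.6]
gripper_width: 85.2
```

```bash
python3 -c "
from h import *
to(538.8,261,142)"
```

```text
t 13.25 p [531.9 265.4 320.4] xt deg 93.7 zt [ 0.     0.001 -1.   ] F [ 0.9 -0.4 -0.6] w 85.2
tool shift [ -5.    6.5 178.4]
```

>>> play_rows --rows '[[1, [-5, 6, 40], 0], [1, [0, 0, 50], 0], [1, [0, 0, 30], 0], [1, [0, 0, 30], 0], [1, [0, 0, 18], 0], [1, [0, 0, 10], 0], [1, [0, 0, 0], 0]]'

```text
time: 14.12
position: [537.8, 262.1, 141.6]
ee_rot: [-2.145, -2.295, 0.001]
ft_force: [0.5, 0.3, 0.1]
gripper_width: 85.5
```

>>> play_rows --rows '[[0, [0, 0, 0], 0], [0, [0, 0, 0], 0], [0, [0, 0, 0], 0], [0, [0, 0, 0], 0]]'

```text
time: 14.62
position: [538.3, 262.0, 143.4]
ee_rot: [2.146, 2.294, 0.003]
ft_force: [-1.7, 0.1, 5.5]
gripper_width: 49.4
```

>>> play_rows --rows '[[0, [0, 0, -20], 0], [0, [0, 0, -35], 0], [0, [0, 0, -30], 0], [0, [0, 0, 0], 5.4], [0, [0, 0, 0], 5.3], [0, [0, 0, 0], 0]]'

```text
time: 15.38
position: [537.7, 261.5, 226.6]
ee_rot: [-2.349, -2.085, 0.001]
ft_force: [0.2, -0.1, -3.1]
gripper_width: 49.4
```

>>> play_rows --rows '[[0, [-20, 5, 0], 0], [0, [-35, 9, 0], 0], [0, [-40, 10, 0], 0], [0, [-40, 10, 0], 0], [0, [-40, 10, 0], 0], [0, [-40, 10, 0], 0], [0, [-40, 10, 0], 0], [0, [-40, 10, 0], 0], [0, [-35, 9, 0], 0], [0, [-20, 5, 0], 0], [0, [0, 0, 0], 0], [0, [0, 0, 0], 0]]'

```text
time: 16.88
position: [583.1, -95.4, 226.9]
ee_rot: [-2.349, -2.084, -0.0]
ft_force: [0.5, -0.2, -3.1]
gripper_width: 49.4
```

```bash
python3 look.py hov 480 660 -330 -20
python3 - <<'E'
from fit import *
np.set_printoptions(precision=3,suppress=True)
to(583.5,-99,157)
for n in("top","scene"):
    D=np.load(f"{n}_hov.npz"); P=cloud(n,D["d"]).reshape(-1,3); P=P[np.isfinite(P[:,0])]
    s=P[(abs(P[:,0]-570)<70)&(abs(P[:,1]+90)<70)]
    for a,b in((85,100),(100,120),(120,150),(150,172),(172,195)):
        q=s[(s[:,2]>a)&(s[:,2]<b)]
        if len(q)>3: print(n,a,len(q),np.median(q,0).round(1),"min/max",np.percentile(q,[5,95],axis=0).round().ravel())
E
```

```text
t 16.875 p [583.1 -95.4 226.9] xt deg 83.2 zt [-0.001  0.001 -1.   ] F [ 0.5 -0.2 -3.1] w 49.4
top [251 181] [342 234] 4.395604395604396
scene [175 161] [263 230] 4.545454545454546
t 16.975 p [583.3 -95.  227. ] xt deg 83.2 zt [-0.     0.001 -1.   ] F [-0.5 -0.4 -2.2] w 49.5
tool shift [-4.   0.7 70. ]
scene 85 31 [ 605.6 -100.3   91.7] min/max [ 603. -119.   87.  610.  -75.   99.]
scene 100 53 [607.  -96.6 109.9] min/max [ 597. -119.  102.  611.  -74.  120.]
scene 120 72 [607.3 -98.4 135.8] min/max [ 601. -120.  122.  612.  -74.  148.]
scene 150 47 [ 608.6 -101.6  159.5] min/max [ 600. -121.  151.  618.  -75.  171.]
scene 172 85 [ 600.  -105.3  181.9] min/max [ 571. -119.  174.  623.  -72.  191.]
```

View pics/hov.png

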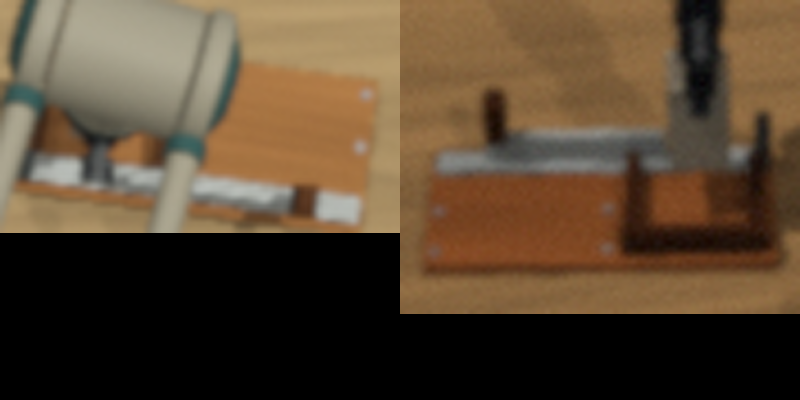

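The scene crop shows the bottle hanging upright over the stall, the gate open and the grip at (493,115). Lowering now.

>>> play_rows --rows '[[0, [-3, 0, 15], 0], [0, [0, 0, 20], 0], [0, [0, 0, 18], 0], [0, [0, 0, 10], 0], [0, [0, 0, 3], 0], [0, [0, 0, 0], 0]]'

```text
time: 17.73
position: [583.4, -99.2, 161.2]
ee_rot: [2.35, 2.085, 0.0]
ft_force: [-0.2, -0.2, -3.3]
gripper_width: 49.4
```

>>> play_rows --rows '[[0, [0, 0, 2], 0], [0, [0, 0, 1], 0], [0, [0, 0, 0], 0]]'

```text
time: 18.1
position: [583.4, -99.3, 158.5]
ee_rot: [2.35, 2.084, 0.001]
ft_force: [-0.1, -0.0, -1.8]
gripper_width: 49.6
```

>>> play_rows --rows '[[0, [0, 0, 1], 0], [0, [0, 0, 0], 0], [0, [0, 0, 0], 0]]'

```text
time: 18.48
position: [583.4, -99.3, 158.4]
ee_rot: [2.35, 2.084, 0.001]
ft_force: [-1.5, 0.5, 6.8]
gripper_width: 49.2
```

>>> play_rows --rows '[[0.65, [0, 0, 0], 0], [0.8, [0, 0, 0], 0], [1, [0, 0, 0], 0], [1, [0, 0, 0], 0], [1, [0, 0, -20], 0], [1, [0, 0, -40], 0], [1, [0, 0, -50], 0], [1, [-50, 0, -30], 0], [1, [-50, 0, 0], 0], [1, [-50, 0, 0], 0], [1, [-50, 0, 0], 0], [1, [0, 0, 0], 0]]'

```text
time: 19.98
position: [558.7, -301.5, 296.5]
ee_rot: [2.355, 2.079, -0.002]
ft_force: [-0.3, 0.2, 0.4]
gripper_width: 85.2
```

```bash
python3 look.py plc 480 660 -330 -20
python3 - <<'E'
from h import *
a=-.1225; O=np.array([583.5,-99])
for n in("top","scene"):
    D=np.load(f"{n}_plc.npz"); P=cloud(n,D["d"]).reshape(-1,3); P=P[np.isfinite(P[:,0])]
    d=P[:,:2]-O; P[:,0]=d[:,0]*np.cos(a)+d[:,1]*np.sin(a); P[:,1]=-d[:,0]*np.sin(a)+d[:,1]*np.cos(a)
    s=P[(abs(P[:,0])<38)&(abs(P[:,1])<40)]
    for lo,b in((60,85),(85,107),(107,125),(130,165)):
        q=s[(s[:,2]>lo)&(s[:,2]<b)]
        if len(q)>3: print(n,lo,len(q),"carrier frame",np.median(q,0).round(1),"min/max",np.percentile(q,[3,97],axis=0).round().ravel())
    q=P[(P[:,0]>-85)&(P[:,0]<-30)&(P[:,1]<-150)&(P[:,2]>75)&(P[:,2]<115)]
    if len(q): print(n,"grip",len(q),q.mean(0).round(1),np.percentile(q,[3,97],axis=0).round().ravel())
E
```

```text
t 19.975 p [ 558.7 -301.5  296.5] xt deg 82.9 zt [-0.    -0.001 -1.   ] F [-0.3  0.2  0.4] w 85.2
top [251 181] [342 234] 4.395604395604396
scene [175 161] [263 230] 4.545454545454546
top 60 6 carrier frame [-25.3   1.7  67.1] min/max [-27. -19.  61.   7.  24.  75.]
top 85 7 carrier frame [-22.3   6.2  94.9] min/max [-27.  -7.  88.  23.  23. 107.]
top 107 114 carrier frame [ -7.5   2.8 114.2] min/max [-25. -24. 108.  23.  23. 120.]
top 130 82 carrier frame [ -1.3  -0.9 148.9] min/max [-17. -16. 143.  14.  14. 154.]
top grip 235 [ -52.5 -563.9   97.3] [ -84. -678.   81.  -31. -162.  105.]
scene 60 64 carrier frame [23.8  1.4 71.3] min/max [  4. -25.  61.  28.  24.  84.]
scene 85 52 carrier frame [24.2 -0.3 96.3] min/max [ 14. -23.  86.  27.  24. 106.]
scene 107 101 carrier frame [ 14.7   1.7 114.9] min/max [-19. -24. 108.  27.  24. 125.]
scene 130 72 carrier frame [  4.6  -1.3 147.8] min/max [-17. -16. 132.  15.  14. 153.]
scene grip 260 [ -64.4 -548.5   91.9] [ -84. -677.   76.  -31. -163.  103.]
```

View pics/plc.png

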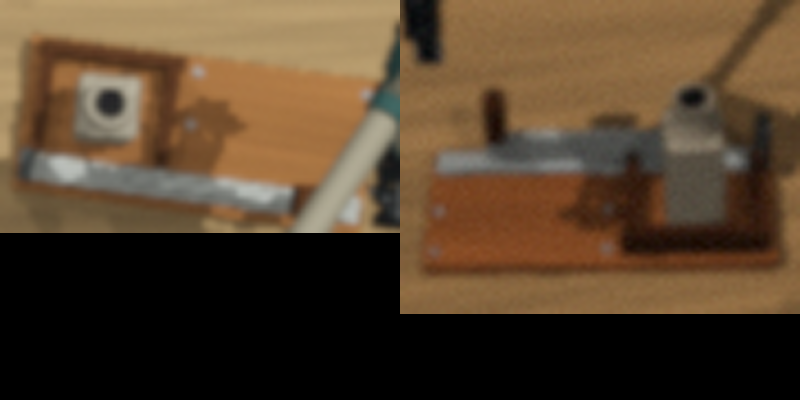

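The bottle stands within 2 mm of the stall's middle, with the gate still open. Next I close the fingers and go down behind the grip, at carrier (-54,-170).

>>> play_rows --rows '[[0, [-3, -27, 0], 0], [0, [-3, -27, 0], 0], [0, [0, 0, 30], 0], [0, [0, 0, 40], 0], [0, [0, 0, 40], 0], [0, [0, 0, 30], 0], [0, [0, 0, 17], 0], [0, [0, 0, 0], 0], [0, [0, 0, 0], 0]]'

```text
time: 21.2
position: [505.7, -296.8, 141.0]
ee_rot: [2.348, 2.085, 0.001]
ft_force: [0.3, 0.1, -0.3]
gripper_width: -0.1
```

>>> play_rows --rows '[[0, [5, 0, 0], 0], [0, [5, 0, 0], 0], [0, [5, 0, 0], 0], [0, [5, 0, 0], 0], [0, [5, 0, 0], 0], [0, [5, 0, 0], 0], [0, [5, 0, 0], 0]]'

```text
time: 22.08
position: [509.4, -262.5, 140.3]
ee_rot: [2.35, 2.084, 0.0]
ft_force: [-0.0, -2.7, 1.2]
gripper_width: -0.2
```

>>> play_rows --rows '[[0, [7, 0, 0], 0], [0, [7, 0, 0], 0], [0, [7, 0, 0], 0], [0, [7, 0, 0], 0], [0, [7, 0, 0], 0], [0, [7, 0, 0], 0], [0, [7, 0, 0], 0], [0, [7, 0, 0], 0], [0, [7, 0, 0], 0], [0, [4, 0, 0], 0], [0, [0, 0, 0], 0]]'

```text
time: 23.45
position: [516.6, -202.8, 140.3]
ee_rot: [2.337, 2.084, -0.017]
ft_force: [-4.1, -24.1, -3.8]
gripper_width: 0.3
```

>>> play_rows --rows '[[0, [4, 0, 0], 0], [0, [4, 0, 0], 0], [0, [3, 0, 0], 0], [0, [0, 0, 0], 0]]'

```text
time: 23.95
position: [516.9, -201.4, 140.7]
ee_rot: [2.322, 2.082, -0.039]
ft_force: [-12.5, -53.8, -7.6]
gripper_width: -0.0
```

>>> play_rows --rows '[[0, [-12, 0, 0], 0], [0, [-12, 0, 0], 0], [0, [-15, 0, 0], 0], [0, [-20, 0, -20], 0], [0, [-40, 0, -40], 0], [0, [-40, 0, -40], 0], [0, [0, 0, 0], 0]]'

```text
time: 24.82
position: [503.1, -326.0, 243.3]
ee_rot: [2.347, 2.077, 0.002]
ft_force: [-0.3, 0.3, -0.8]
gripper_width: 0.1
```

```bash
python3 look.py gate 480 660 -330 -20
python3 - <<'E'
from h import *
a=-.1225; O=np.array([583.5,-99])
for n in("top","scene"):
    D=np.load(f"{n}_gate.npz"); P=cloud(n,D["d"]).reshape(-1,3); P=P[np.isfinite(P[:,0])]
    d=P[:,:2]-O; P[:,0]=d[:,0]*np.cos(a)+d[:,1]*np.sin(a); P[:,1]=-d[:,0]*np.sin(a)+d[:,1]*np.cos(a)
    s=P[(abs(P[:,0])<38)&(abs(P[:,1])<40)]
    for lo,b in((60,107),(107,125),(130,165)):
        q=s[(s[:,2]>lo)&(s[:,2]<b)]
        if len(q)>3: print(n,lo,len(q),np.median(q,0).round(1),"min/max",np.percentile(q,[3,97],axis=0).round().ravel())
    g=P[(P[:,0]>-85)&(P[:,0]<-35)&(P[:,1]>-130)&(P[:,1]<0)&(P[:,2]>75)&(P[:,2]<115)]
    if len(g): print(n,"grip",len(g),g.mean(0).round(1),np.percentile(g,[3,97],axis=0).round().ravel())
    g=P[(P[:,0]>-62)&(P[:,0]<-45)&(P[:,2]>49)&(P[:,2]<62)]; print(n,"bar y",np.percentile(g[:,1],[3,97]).round())
E
```

```text
t 24.825 p [ 503.1 -326.   243.3] xt deg 83.0 zt [ 0.006 -0.005 -1.   ] F [-0.3  0.3 -0.8] w 0.1
top [251 181] [342 234] 4.395604395604396
scene [175 161] [263 230] 4.545454545454546
top 60 13 [-25.    9.6  93.1] min/max [-27. -20.  63.  19.  25. 107.]
top 107 114 [ -5.6   2.3 114.2] min/max [-25. -24. 109.  23.  23. 122.]
top 130 83 [ -1.3  -1.  148.6] min/max [-17. -16. 143.  14.  14. 155.]
top grip 39 [-53.8 -89.7  97.2] [-66. -98.  78. -42. -82. 104.]
top bar y [-485.  831.]
scene 60 117 [23.4  1.5 83.2] min/max [  8. -25.  61.  29.  24. 105.]
scene 107 99 [ 12.7  -1.8 114.3] min/max [-21. -24. 108.  26.  24. 125.]
scene 130 76 [  6.1  -1.3 147.1] min/max [-16. -15. 132.  15.  14. 155.]
scene grip 43 [-47.5 -89.9  92. ] [-62. -98.  76. -37. -82. 103.]
scene bar y [-489.   50.]
```

View pics/gate.png

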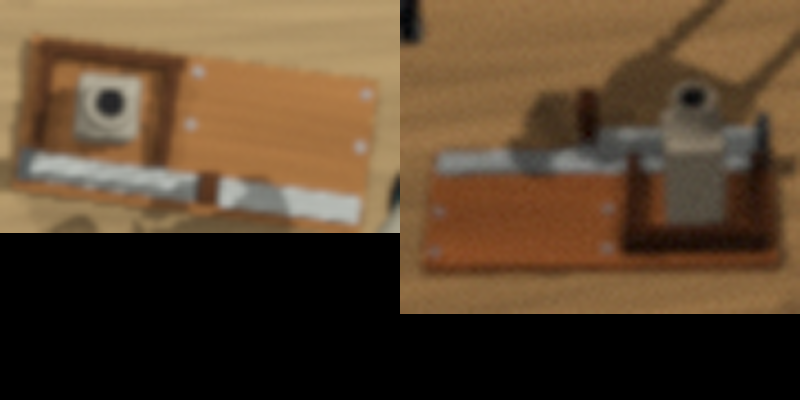

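The grip is at carrier y −90 in both views. That puts the bar's leading end at the stop, which matches the hard 54 N halt against about 3 N sliding force. The bottle is unmoved and the arm is clear, so I'm handing in.

```bash
python3 -c "
from h import *
print(robot.finish_job()); st()"
```

```text
the job is handed in; nothing more can be done
None
the job is handed in; nothing more can be done
```

The bottle is standing upright, mouth up, in the stall, and the gate is shut against its end stop. I handed the job in at about 25 s; no verdict is reported.

**What I did:**
- **Righting the bottle:** The tool could only turn about the vertical. I pinched the grey bottle at its mouth, swung it down with quick lifts, then dragged its base edge along the bench until it was upright. I released it, regripped it on the body, set it down in the stall (about 7 N at contact) and let go.
- **Shutting the gate:** I pushed the grip with closed fingers until it halted.

**Last checks, both cameras:**
- **Bottle:** It was about 2 mm or less from the stall's middle and upright, with the mouth about 148 mm above the bench. It was in the same place before and after the gate moved.
- **Gate:** The grip ended at carrier y −90. The bar's far end read about +50 mm against the stop at +54, within the depth noise.
- **Stop force:** The push ended in a hard stop at about 54 N. That was closed fingers on the wooden grip; the 40 N limit applies to the arm and the gripper's body.

**What disagreed:**
- **Grip travel:** The grip moved only about 80 mm, so the gate seems to have started about 20 mm along instead of fully open.
- **Bystanders:** I never re-measured the mould, beaker and bowl. I kept the paths clear of them and saw no unexpected contact forces.

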